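# Topple the tea carton onto its lined place and push it home

### The job

The tall tea carton could fall on the glasses, so lay it down: push it near its top so that it topples over towards the wooden strip and lands flat on the paper, still a little short of the strip. Then push the lying carton along the paper by its bottom end until its top end is squarely home against the strip, and let go of it there. Do it all by pushing: do not pinch, lift or carry the carton, and leave the glasses, saucer and pan alone.

Things in the scene. Friction and masses are not known exactly. Their poses are not given: they have to be found in the camera images.
- carton: Closed cardboard tea carton, 0.15 to 0.31 kg, 45 mm thick (its x) by 85 mm wide (its y) by 130 mm tall (its z). Origin: centre of its bottom face. Starts upright on the paper's end away from the strip, its x axis (normal of a broad face) towards the strip within 9 degrees. Landed properly, its z axis is level towards the strip, its x axis points down, and it lies 45 mm high.
- carton_top (a point): Centre of the carton's top face, 130 mm along the carton's z from its origin. Pushed near the top, the carton tips about its bottom edge without sliding much and falls by itself once it leans more than about 20 degrees.
- liner: The lined place, fixed: a flat sheet of paper (no thickness) with a low wooden strip across one end. Origin on the counter (z = 0); x axis towards the strip, turned up to 72 degrees either way from straight away from the robot. Paper: x -115 to +100 mm, y -85 to +85 mm. The strip's front face is at x = +100 mm; it is 22 mm thick, 25 mm high, as wide as the paper.
- tumbler_a: Bystander: clear glass tumbler standing upright, open at the top, 66 mm across the rim and 95 mm tall, to the +y side of the paper, its axis about 150 to 170 mm from the paper's centre line. Origin: centre of its underside. Leave it alone.
- tumbler_b: Bystander: clear glass tumbler standing upright, open at the top, 66 mm across the rim and 95 mm tall, to the -y side of the paper, its axis about 150 to 170 mm from the paper's centre line. Origin: centre of its underside. Leave it alone.
- saucer: Bystander: round yellow melamine saucer, 130 mm across and 18 mm high, behind the strip. Origin: centre of its underside. Leave it alone.
- pan: Bystander: round open steel pan, 180 mm across and 50 mm high, with a long thin handle reaching 258 mm from its centre along its x axis at up to 64 mm height, at the robot's left. Origin: centre of its underside. Leave it alone.
Mind the look-alikes: they are no part of the job. Of the things like the carton, leave any that is black, blue or green; of the rest the larger one is meant.

How it is judged:
On the way, in this order (a step that is already met when the one before it is completed fails the run):
1. the carton has toppled towards the strip and lies flat at rest, wholly on the paper, its top end more than 15 mm short of the strip (angle between carton's own x axis and vertical above 3 rad and height (world z) of carton below 0.03 m and y of carton in the frame of liner between -0.043 and 0.043 m and y of carton_top in the frame of liner between -0.043 and 0.043 m and linear speed of carton below 0.02 m/s and angular speed of carton below 0.1 rad/s and x of carton_top in the frame of liner below 0.085 m and x of carton in the frame of liner above -0.113 m), for 0.2 s.
2. the lying carton has been pushed squarely home against the strip (angle between carton's own x axis and vertical above 3 rad and height (world z) of carton below 0.03 m and y of carton in the frame of liner between -0.043 and 0.043 m and y of carton_top in the frame of liner between -0.043 and 0.043 m and linear speed of carton below 0.02 m/s and angular speed of carton below 0.1 rad/s and x of carton_top in the frame of liner above 0.092 m and angle between the z axis of carton and the x axis of liner, either way round below 0.07 rad), for 0.2 s.
At the end, for the whole second after the job is handed in: The carton lies at rest on its broad face on the paper (not standing, not on its narrow side), its sides inside the paper's sides, its top end within 8 mm of the strip's front face and square to it within 0.07 rad (4 degrees) (all of step 2); the robot touches nothing.
It fails at once if the carton is lifted off the counter (height (world z) of carton above 0.036 m or height (world z) of carton_top above 0.145 m).
It fails at once if the tumbler_a is moved more than 20 mm or tipped (distance of tumbler_a from where it was at the start of the episode above 0.02 m or angle between tumbler_a's own z axis and vertical above 0.3 rad).
It fails at once if the tumbler_b is moved more than 20 mm or tipped (distance of tumbler_b from where it was at the start of the episode above 0.02 m or angle between tumbler_b's own z axis and vertical above 0.3 rad).
It fails at once if the saucer is moved more than 20 mm or tipped (distance of saucer from where it was at the start of the episode above 0.02 m or angle between saucer's own z axis and vertical above 0.3 rad).
It fails at once if the pan is moved more than 20 mm or tipped (distance of pan from where it was at the start of the episode above 0.02 m or angle between pan's own z axis and vertical above 0.3 rad).
It also fails if it takes over 42 s, if anything falls off the work surface, if the arm or the gripper's body presses on something with over 40 N, if the wrist force passes 120 N, or if a joint passes its speed limit or range.

### The arm

A 7-joint arm with a two-finger parallel gripper is mounted at the origin on the work surface. World frame = base frame: x ahead of the robot, y to its left, z up, the work surface at z = 0. Lengths are in m, angles in rad, forces in N, time in s.
With the tool pointing down it reaches from about 0.425 to 0.95 m from the base axis. Payload 4.7 kg.
Tool frame: the origin (TCP) lies on the centre line of the jaws, within the pads' length; the fingertips stand robot.nose_length ahead of it and the grasp point (between the pads) lies 8 mm behind it (robot.nose_length is the distance from the TCP to the fingertips, in m); z points along the fingers, y is the line along which they close (so a half turn about z gives the same grasp; the last joint's range is limited). The gripper opens to 85 mm and grips with 20 to 120 N. Pads are 22 mm wide; open, the fingers measure 114 mm over their backs; the gripper's body (76 mm by 85 mm) begins 54 mm behind the grasp point. The pads swing forward as they close: fully open they stand 13 mm farther back than shut.
Start: joints at [-1.132, 0.469, -0.049, 1.532, 0.024, 1.141, -0.082], TCP at [0.304, 0.603, 0.203] pointing down, gripper open.
Joint ranges: [-2.59, 2.59], [-0.33, 1.99], [-1.39, 1.29], [0.1, 2.45], [-1.04, 4.18], [0.21, 1.99], [-2.66, 2.66]. Speed limits (rad/s): [2.57, 2.57, 3.14, 3.14, 3.14, 3.14, 3.14].

### API

Orientations are given as [roll, pitch, yaw] about the fixed x, y, z axes, in that order (R = Rz(yaw) Ry(pitch) Rx(roll)).
In Python, from plant import robot gives the robot as it stands. Calls block until the motion is done:
- robot.goto(position, orientation): joint-space move of the TCP to a pose.
- robot.move_straight(position, vel=0.15, attitude=None, contact_N=None): straight line of the TCP; attitude=None keeps the orientation; vel is the mean speed in m/s. With contact_N (N) it stops when the force on the tool has changed by that much, and returns True; else False.
- robot.move_joints(angles): joint-space move.
- robot.grip(opening, strength=None): opening from 0.0 (shut) to 1.0 (fully open); strength is the grip in N (None keeps the last); returns when the fingers have stopped.
- robot.sleep(seconds).
- robot.inverse_kinematics(position, orientation): joint angles nearest the present ones, or None.
- robot.sense(): the state.
- robot.grab_frame(name): name is "scene" or "top"; returns a dict with "image" (400x640x3 uint8, red, green, blue), "range_z" (400x640 float32, m along the optical axis (not along the pixel's ray), 0 where there is no reading), "fx", "fy", "cx", "cy" (pixels), "dist_coeffs" ([k1, k2, p1, p2, k3] as OpenCV has them; the pictures are not rectified), "R" (3x3) and "t" (3): a world point X has camera coordinates R X + t. Camera axes: x right, y down, z forward; pixel columns grow to the right and rows downward; lengths in m; the calibration is good to about 2 mm. A picture is of the moment at which its call begins.
A pose or a line that the arm cannot do raises robot.IKError and nothing moves.
- robot.close_job(): hands the job in; it is judged then, once.
The state is a dict: "t": time; "joint_pos": joint angles; "joint_velocities": joint speeds; "effort": joint torques, N m; "tcp_pos": TCP position; "tcp_rot": TCP orientation; "wrist_force": force on the tool from outside, world axes, zero at the start; "torque": the same for the moment, N m; "opening": opening from 0.0 (shut) to 1.0 (fully open); "gripper_force": force on a finger pad.
Only numpy, scipy, OpenCV 4.12 (cv2) and the standard library are available. Lean on these libraries where they do the work, as an engineer would, in place of code of your own. Each camera call takes 0.05 s, during which the arm holds its last target. There are 200 camera calls.

## Working session

There is one attempt and no reset: what is moved stays moved. The work goes in short steps, each a Python script; the robot and the scene stay as the last script left them, time stands still between calls to the robot, and variables do not carry over. Pictures are saved under pics/ and viewed, at most 10 in all, crops included, and the job is handed in when it is done.

```bash
ls; mkdir -p pics; cat > h.py <<'E'
import numpy as np, cv2
from plant import robot
def grab(n):
    f=robot.grab_frame(n); K=np.array([[f["fx"],0,f["cx"]],[0,f["fy"],f["cy"]],[0,0,1.]])
    f["K"]=K; f["d"]=np.array(f["dist_coeffs"],float); f["R"]=np.array(f["R"]); f["t"]=np.array(f["t"]); return f
def cloud(f):
    h,w=f["range_z"].shape; u,v=np.meshgrid(np.arange(w),np.arange(h))
    p=cv2.undistortPoints(np.stack([u,v],-1).reshape(-1,1,2).astype(float),f["K"],f["d"]).reshape(h,w,2)
    z=f["range_z"][...,None]; X=np.concatenate([p*z,z],-1); X[z[...,0]==0]=np.nan
    return (X-f["t"])@f["R"]
def onplane(f,px,z0=0.):
    p=cv2.undistortPoints(np.array(px,float).reshape(-1,1,2),f["K"],f["d"]).reshape(-1,2)
    d=np.c_[p,np.ones(len(p))]@f["R"]; c=-f["R"].T@f["t"]
    return c+d*((z0-c[2])/d[:,2])[:,None]
def proj(f,X):
    return cv2.projectPoints(np.array(X,float).reshape(-1,1,3),cv2.Rodrigues(f["R"])[0],f["t"],f["K"],f["d"])[0].reshape(-1,2)
def save(n,im,s=1):
    cv2.imwrite("pics/"+n,cv2.resize(im[...,::-1],None,fx=s,fy=s,interpolation=cv2.INTER_CUBIC))
E
python3 - <<'E'
from h import *
for n in("top","scene"):
    f=grab(n); save(n+"0.png",f["image"],1.25); np.savez(n+"0.npz",X=cloud(f),im=f["image"])
    print(n,-f["R"].T@f["t"],f["R"][2])
print(robot.nose_length,robot.sense()["tcp_rot"])
E
```

```text
pics
top [0.42285817 0.12927675 1.10012546] [ 0.11194466 -0.02735296 -0.99333791]
scene [ 1.26790451 -0.30650357  1.13087324] [-0.53635175  0.31319664 -0.78373125]
0.011 [-3.13980410e+00  4.30383857e-05  2.67380466e+00]
```

View pics/top0.png

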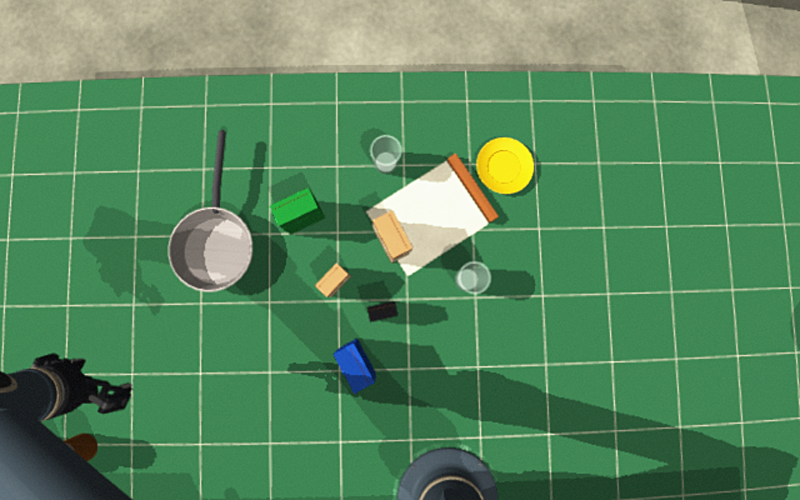

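View pics/scene0.png

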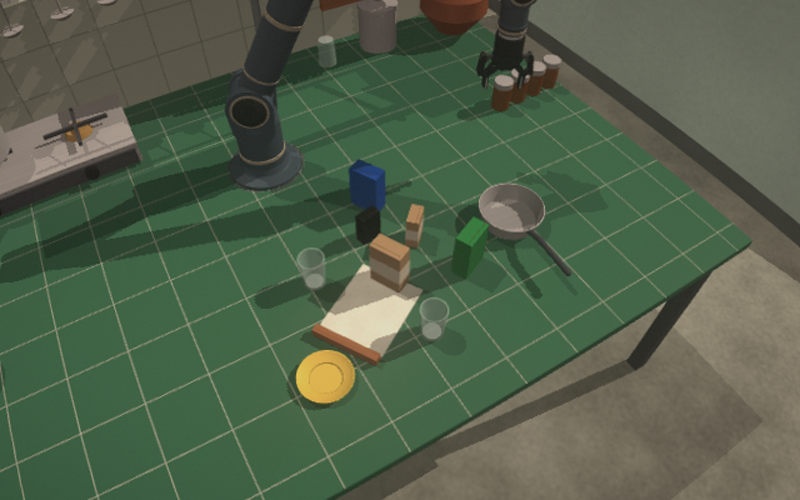

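Candidates in the top view: tan carton on the paper (392,235), small tan (332,280), black (382,311), blue (355,365) and green (296,210). I choose the larger tan one, on the paper at (392,235). The strip is at (473,188), the tumblers at (386,152) and (473,278), the saucer at (505,165) and the pan at (211,250).

```bash
python3 - <<'E'
from h import *
f=grab("top"); X=cloud(f); im=f["image"]; hsv=cv2.cvtColor(im,cv2.COLOR_RGB2HSV)
save("crop.png",im[100:240,270:420],4)
v,u=np.mgrid[:400,:640]; roi=(u>285)&(u<405)&(v>110)&(v<225)
z=X[...,2]
def rect(m,name):
    P=X[m][:,:2]; r=cv2.minAreaRect((P*1000).astype(np.float32)); print(name,m.sum(),r,cv2.boxPoints(r).round(1).tolist(),"zmed",np.median(z[m]))
paper=roi&(hsv[...,1]<70)&(abs(z)<.008)
n,l,s,_=cv2.connectedComponentsWithStats(paper.astype(np.uint8)); 
for i in range(1,n):
    if s[i,4]>500: rect(l==i,"paper")
strip=roi&(z>.015)&(z<.035)&((hsv[...,0]<18)|(hsv[...,0]>170))&(hsv[...,1]>120)&(u>350)
n,l,s,_=cv2.connectedComponentsWithStats(strip.astype(np.uint8)); rect(l==1+np.argmax(s[1:,4]),"strip")
top=roi&(z>.12)&(z<.14)&(u<335); rect(top,"ctop")
tum=roi
for nm,px in(("ta",(386/1.25,152/1.25)),("tb",(473/1.25,278/1.25)),("saucer",(404,132))): print(nm,onplane(f,[px],.05))
for p in ((316,188),(309,121.5)): print(X[int(p[1]),int(p[0])])
E
```

```text
paper 4311 ((611.5349731445312, 38.98797607421875), (319.1287841796875, 245.84725952148438), 39.29287338256836) [[410.20001220703125, 33.099998474121094], [565.9000244140625, -157.1999969482422], [812.9000244140625, 44.900001525878906], [657.2000122070312, 235.1999969482422]] zmed -3.953192569077132e-06
strip 483 ((667.0592041015625, -72.5565185546875), (169.72494506835938, 23.40601348876953), 30.840253829956055) [[588.2000122070312, -106.0], [600.2000122070312, -126.0999984741211], [745.9000244140625, -39.099998474121094], [733.9000244140625, -19.0]] zmed 0.023562488188370003
ctop 637 ((552.1975708007812, 107.27667999267578), (85.43135070800781, 44.98785400390625), 26.446081161499023) [[503.8999938964844, 108.4000015258789], [524.0, 68.0999984741211], [600.5, 106.19999694824219], [580.4000244140625, 146.39999389648438]] zmed 0.12911044784314923
ta [[0.74082918 0.11549275 0.05      ]]
tb [[ 0.46580312 -0.06155126  0.05      ]]
saucer [[ 0.70839621 -0.14163416  0.05      ]]
[0.55016718 0.10238878 0.1263123 ]
[0.75581791 0.11432093 0.00620755]
```

View pics/crop.png

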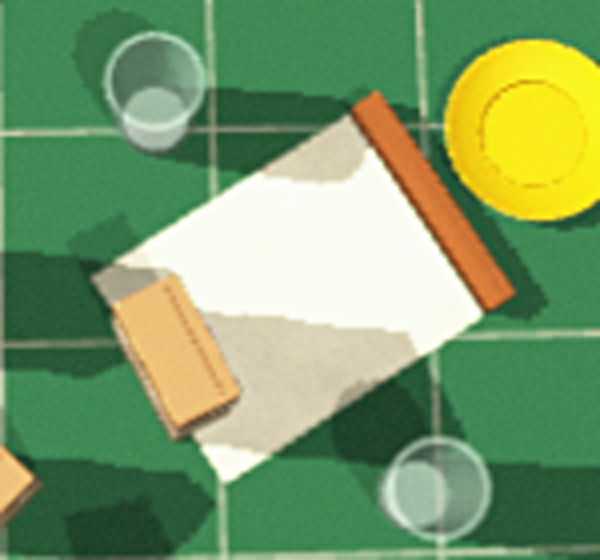

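The crop confirms the large tan carton, with its top at crop (178,355) and the strip at (435,200). I have both frames; next I check for obstacles in the sweep and IK, then topple it.

```bash
cat >> h.py <<'E'
D=np.deg2rad
LY=D(-59.16); lx=np.array([np.cos(LY),np.sin(LY)]); ly=np.array([-lx[1],lx[0]])
LO=np.array([.6614,-.0631])-.1*lx
def W(x,y): return LO+x*lx+y*ly
def L(p): q=np.asarray(p)[...,:2]-LO; return np.stack([q@lx,q@ly],-1)
E
python3 - <<'E'
from h import *
X=np.load("top0.npz")["X"]; l=L(X); z=X[...,2]
for nm,(u,v) in dict(green=(237,165),small=(266,222),pan=(169,200),pa=(294,169),pb=(326,219)).items(): print(nm,X[v,u].round(3),l[v,u].round(3))
m=(z>.03)&(z<.3)&(l[...,0]>-.30)&(l[...,0]<-.13)&(abs(l[...,1])<.12); print("obst",m.sum(), l[m].min(0) if m.any() else 0,l[m].max(0) if m.any() else 0, z[m].max() if m.any() else 0)
c=np.array([.5522,.1073]); a=D(-63.55); d=np.array([np.cos(a),np.sin(a)]); print("carton",L(c))
R=[np.pi,0,a+np.pi]
s=c-d*(.0225+.013+.03); e=c-d*(.0225+.012-.062)
for p,z0 in((s,.3),(s,.122),(e,.122),(W(-.13,-.01),.025),(W(-.02,-.01),.025)): print(p,robot.inverse_kinematics([*p,z0],R))
E
```

```text
green [0.611 0.295 0.129] [-0.233  0.14 ]
small [0.471 0.228 0.097] [-0.248 -0.014]
pan [0.541 0.503 0.004] [-0.448  0.187]
pa [0.62  0.159 0.005] [-0.111  0.078]
pb [ 0.481  0.073 -0.002] [-0.11  -0.085]
obst 642 [-0.28443489 -0.11996175] [-0.16906233  0.11999909] 0.13194687628747082
carton [-0.10228637 -0.0064051 ]
[0.52302521 0.16594368] [-0.62107246  0.18654442  0.28054873  1.71707819 -0.05421972  1.24555024
  0.13383464]
[0.52302521 0.16594368] [-0.58945113  0.35611186  0.25767935  1.93414578 -0.11694413  0.86555105
  0.19035141]
[0.56444896 0.08267861] [-0.478512    0.3943905   0.333628    1.88783548 -0.16322644  0.88565029
  0.39664913]
[0.53490622 0.12925209] [-0.4996646   0.49861899  0.24044953  1.99831716 -0.18556858  0.66521067
  0.32071752]
[0.59129689 0.03480584] [-0.36626433  0.55904362  0.31780989  1.90231271 -0.25430026  0.71923462
  0.56045495]
```

```bash
python3 - <<'E'
from h import *
c=np.array([.5522,.1073]); a=D(-63.55); d=np.array([np.cos(a),np.sin(a)]); R=[np.pi,0,a+np.pi]
s=c-d*(.0225+.013+.03); e=c-d*(.0225+.012-.06)
p=robot.sense()["tcp_pos"]
robot.move_straight([p[0],p[1],.3],vel=.2)
robot.grip(.5)
robot.goto([*s,.3],R)
robot.move_straight([*s,.124],vel=.15)
print(robot.sense()["t"],robot.sense()["tcp_pos"],robot.sense()["opening"])
robot.move_straight([*e,.124],vel=.05)
robot.sleep(.5)
S=robot.sense(); print(S["t"],S["tcp_pos"],S["wrist_force"])
save("s1.png",grab("scene")["image"][140:320,220:370],4)
q=s-0*d
robot.move_straight([*q,.16],vel=.2)
robot.move_straight([*q,.26],vel=.2)
f=grab("top"); save("t1.png",f["image"][100:240,270:420],4)
X=cloud(f); l=L(X); z=X[...,2]
m=(z>.038)&(z<.052)&(abs(l[...,1])<.085)&(l[...,0]<.1)&(l[...,0]>-.12)
r=cv2.minAreaRect((l[m]*1000).astype(np.float32)); print(m.sum(),r,cv2.boxPoints(r).round(1).tolist())
print(robot.sense()["t"])
E
```

```text
4.375 [0.52370817 0.16620672 0.12481642] 0.49879650608938436
6.8417 [0.5635552  0.08451124 0.12401677] [-0.13355361  0.36664914  0.19987959]
1 ((-90.41818237304688, -50.386959075927734), (0.0, 0.0), 0.0) [[-90.4000015258789, -50.400001525878906], [-90.4000015258789, -50.400001525878906], [-90.4000015258789, -50.400001525878906], [-90.4000015258789, -50.400001525878906]]
8.2333
```

View pics/t1.png

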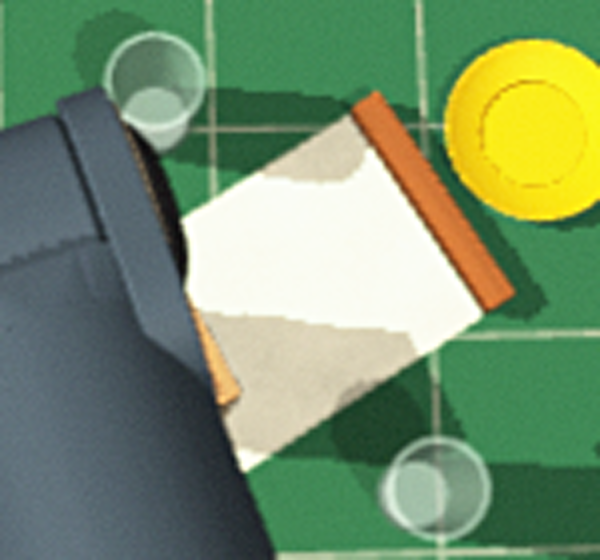

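The carton still appears upright under the arm, with its edge at crop (220,370), so I check the scene view.

View pics/s1.png

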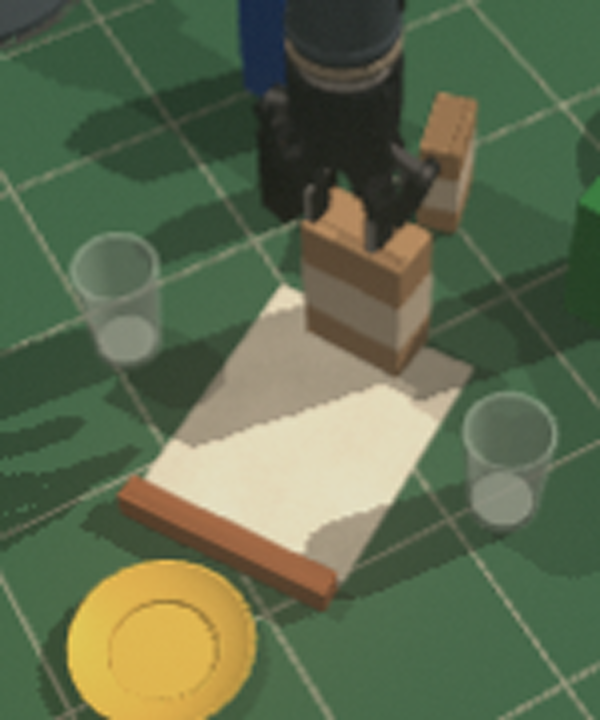

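The fingers passed just over the top of the carton, with their tips at crop (320,205) and (375,245). It is still standing. I re-measure and push lower.

```bash
python3 - <<'E'
from h import *
f=grab("scene"); X=cloud(f); l=L(X); z=X[...,2]
m=(z>.12)&(z<.136)&(abs(l[...,1])<.07)&(l[...,0]<-.05)&(l[...,0]>-.15)
r=cv2.minAreaRect((X[m][:,:2]*1000).astype(np.float32)); print(m.sum(),r,L(np.array(r[0])/1000),np.median(z[m]))
c=np.array([.5522,.1073]); a=D(-63.55); d=np.array([np.cos(a),np.sin(a)])
c=np.array([*c]) if m.sum()<50 else np.array(r[0])/1000
s=c-d*(.0225+.013+.03); e=c-d*(.0225+.012-.055); R=[np.pi,0,a+np.pi]
robot.grip(.3)
robot.move_straight([*s,.104],vel=.15)
hit=robot.move_straight([*e,.104],vel=.05)
S=robot.sense(); print(hit,S["t"],S["tcp_pos"],S["wrist_force"])
robot.sleep(.4)
f=grab("scene"); save("s2.png",f["image"][140:320,220:370],4)
E
```

```text
416 ((552.4588012695312, 104.72643280029297), (85.56258392333984, 46.673885345458984), 25.699371337890625) [-0.09994403 -0.00750221] 0.13021996097759805
False 11.65 [0.56147483 0.08673106 0.10400519] [ 0.11607375  0.16863187 -0.2330614 ]
```

View pics/s2.png

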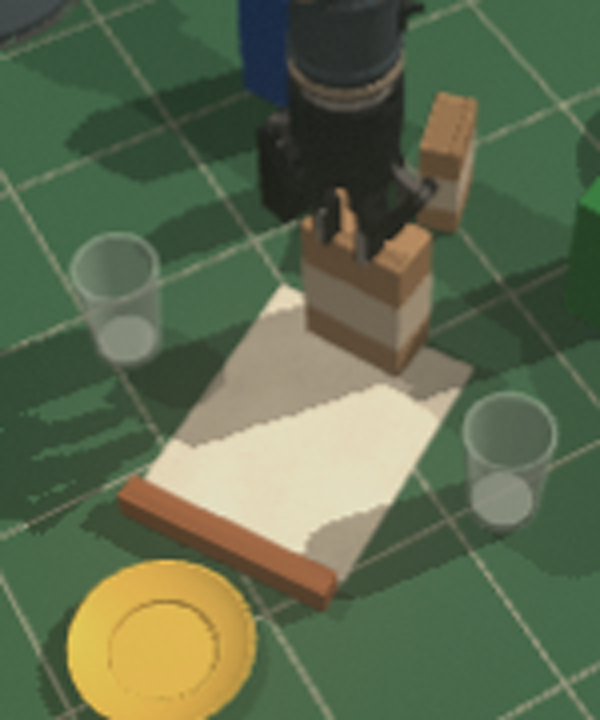

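The fingers again seem to be over the top face, with tips at crop (330,235) and (365,255). I check the real fingertip height in the depth data.

```bash
python3 - <<'E'
from h import *
f=grab("scene"); X=cloud(f); S=robot.sense(); t=np.array(S["tcp_pos"]); print(t,S["tcp_rot"],S["opening"],S["wrist_force"])
px=proj(f,[t,[t[0],t[1],t[2]-.011],[t[0],t[1],.13]]); print((px-[220,140])*4)
hsv=cv2.cvtColor(f["image"],cv2.COLOR_RGB2HSV)
dk=(hsv[...,2]<60)&(np.linalg.norm(X[...,:2]-t[:2],axis=-1)<.07)&(X[...,2]<.3)
P=X[dk]; P=P[np.argsort(P[:,2])]; print(P[:12].round(3).tolist()); print(L(P[:5]))
l=L(X);z=X[...,2]
m=(hsv[...,1]>80)&(hsv[...,0]<20)&(abs(l[...,1])<.07)&(l[...,0]<.1)&(l[...,0]>-.15)
print([ (np.percentile(z[m],q)).round(3) for q in(5,50,90,99)])
E
```

```text
[0.56159412 0.08635921 0.10400849] [3.14157607e+00 1.62613380e-05 2.03245201e+00] 0.297564032351609 [ 0.25390412  0.40631351 -0.83918685]
[[348.0040795  269.60616315]
 [348.15710577 278.92421048]
 [347.63499047 247.09250472]]
[[0.547, 0.082, 0.135], [0.551, 0.073, 0.135], [0.547, 0.079, 0.136], [0.552, 0.076, 0.138], [0.549, 0.081, 0.141], [0.581, 0.099, 0.142], [0.553, 0.072, 0.142], [0.55, 0.074, 0.142], [0.585, 0.09, 0.143], [0.583, 0.094, 0.143], [0.549, 0.078, 0.144], [0.549, 0.084, 0.144]]
[[-0.08294345 -0.02379436]
 [-0.073523   -0.02498409]
 [-0.08078683 -0.02583451]
 [-0.07572069 -0.02288306]
 [-0.08131455 -0.02273253]]
[np.float64(0.008), np.float64(0.105), np.float64(0.132), np.float64(0.2)]
```

The tips sit about 0.03 m higher than the nominal TCP suggests. I back off and touch the bare counter behind the carton to measure the real offset.

```bash
python3 - <<'E'
from h import *
c=np.array([.5525,.1047]); a=D(-63.9); d=np.array([np.cos(a),np.sin(a)])
s=c-d*(.0225+.013+.03)
t=robot.sense()["tcp_pos"]
robot.move_straight([t[0],t[1],.125],vel=.15)
robot.move_straight([*s,.125],vel=.15)
robot.move_straight([*s,.05],vel=.12)
f=grab("scene"); save("s3.png",f["image"][140:320,220:370],4)
hit=robot.move_straight([*s,.0],vel=.05,contact_N=4)
S=robot.sense(); print(hit,S["t"],S["tcp_pos"],S["wrist_force"],S["opening"])
robot.move_straight([*s,S["tcp_pos"][2]+.03],vel=.15)
E
```

```text
False 15.1417 [5.23992141e-01 1.63568664e-01 2.88468209e-04] [0.36202969 0.31510456 0.9886413 ] 0.29934581733359955
```

No contact even at TCP z=0, so the fingertips really are about 31 mm above the reported TCP. I allow for that and push with the tips at about 0.10 m.

```bash
python3 - <<'E'
from h import *
c=np.array([.5525,.1055]); a=D(-63.9); d=np.array([np.cos(a),np.sin(a)])
s=c-d*(.0225+.013+.03); e=c-d*(.0225+.012-.052)
robot.move_straight([*s,.070],vel=.15)
robot.move_straight([*e,.070],vel=.05)
S=robot.sense(); print(S["t"],S["tcp_pos"],S["wrist_force"])
robot.sleep(.3)
f=grab("scene"); save("s4.png",f["image"][140:320,220:370],4)
X=cloud(f); l=L(X); z=X[...,2]
m=(z>.038)&(z<.052)&(abs(l[...,1])<.085)&(l[...,0]<.1)&(l[...,0]>-.12)
r=cv2.minAreaRect((l[m]*1000).astype(np.float32)); print(m.sum(),r,cv2.boxPoints(r).round(1).tolist())
E
```

```text
17.7167 [0.56008743 0.09014866 0.06999384] [-0.2419096   0.46824023  0.11517295]
1125 ((-12.028369903564453, -15.237510681152344), (88.6083755493164, 134.33802795410156), 85.31855010986328) [[-82.5999984741211, -53.900001525878906], [51.29999923706055, -64.9000015258789], [58.5, 23.399999618530273], [-75.4000015258789, 34.400001525878906]]
```

View pics/s4.png

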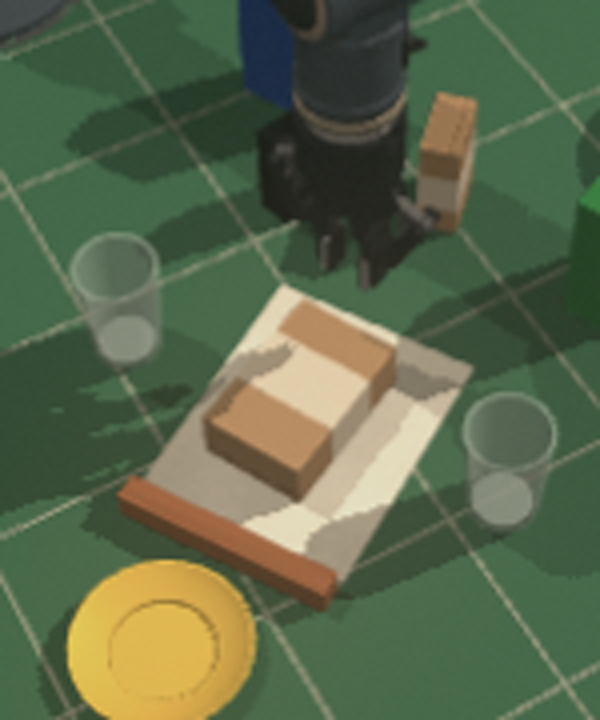

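The carton lies flat, with its top face centred at about crop (310,400) and its top end about 45 mm short of the strip at (230,545). Now I push it home with two spread fingers square to the strip.

```bash
python3 - <<'E'
from h import *
R=[np.pi,0,LY+np.pi]; y=-.012
robot.move_straight([*W(-.13,y),.07],vel=.12,attitude=R)
robot.grip(.5)
hit=robot.move_straight([*W(-.13,y),-.014],vel=.1,contact_N=5); S=robot.sense(); print(hit,S["tcp_pos"],S["t"])
z=S["tcp_pos"][2]+(.004 if hit else 0)
robot.move_straight([*W(-.062,y),z],vel=.05)
S=robot.sense(); print(L(S["tcp_pos"]),S["wrist_force"],S["t"])
hit=robot.move_straight([*W(-.030,y),z],vel=.03,contact_N=5)
S=robot.sense(); print(hit,L(S["tcp_pos"]),S["wrist_force"],S["t"])
robot.sleep(.3)
f=grab("scene"); save("s5.png",f["image"][140:320,220:370],4)
X=cloud(f); l=L(X); z=X[...,2]
m=(z>.038)&(z<.052)&(abs(l[...,1])<.085)&(l[...,0]<.12)&(l[...,0]>-.12)
r=cv2.minAreaRect((l[m]*1000).astype(np.float32)); print(m.sum(),r,cv2.boxPoints(r).round(1).tolist())
E
```

```text
False [ 0.53373751  0.12831151 -0.01352176] 19.9083
[-0.0619091  -0.01173363] [0.60211357 0.41658256 0.19045064] 21.4167
True [-0.03926033 -0.01245363] [ 0.69646313 -0.03364452 -0.00080924] 22.175
1219 ((28.846725463867188, -10.181316375732422), (153.57376098632812, 87.66682434082031), 0.1701306253671646) [[-48.099998474121094, 33.400001525878906], [-47.79999923706055, -54.20000076293945], [105.80000305175781, -53.79999923706055], [105.5, 33.900001525878906]]
```

View pics/s5.png

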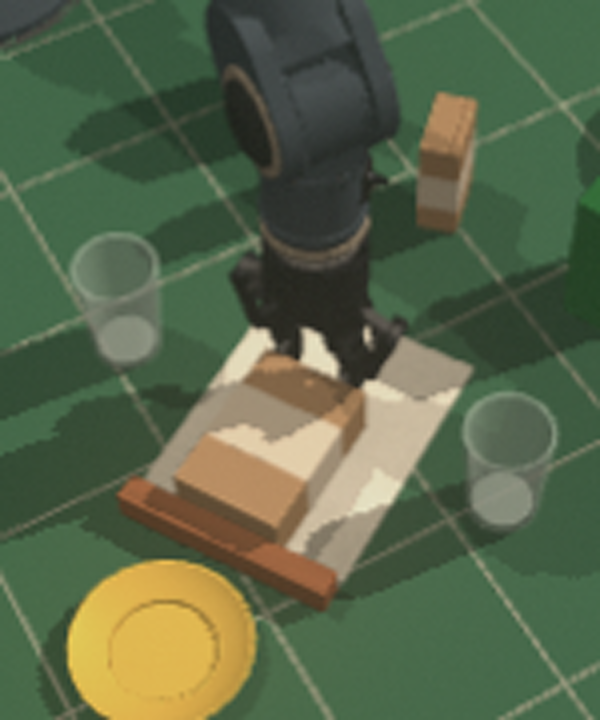

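The carton is square and close to home, with its top end at crop (240,505) against the strip. I give one firmer nudge, back off, and check it unobstructed.

```bash
python3 - <<'E'
from h import *
y=-.012; z=robot.sense()["tcp_pos"][2]
hit=robot.move_straight([*W(-.025,y),z],vel=.03,contact_N=10)
S=robot.sense(); print(hit,L(S["tcp_pos"]),S["wrist_force"],S["t"])
robot.move_straight([*W(-.115,y),z],vel=.1)
robot.move_straight([*W(-.115,y),.2],vel=.2)
q=list(robot.sense()["joint_pos"]); q[0]+=.8; robot.move_joints(q)
for n in("scene","top"):
    f=grab(n); X=cloud(f); l=L(X); zz=X[...,2]
    m=(zz>.038)&(zz<.052)&(abs(l[...,1])<.085)&(l[...,0]<.12)&(l[...,0]>-.12)
    if m.sum()>20:
        r=cv2.minAreaRect((l[m]*1000).astype(np.float32)); print(n,m.sum(),r,cv2.boxPoints(r).round(1).tolist())
save("t6.png",f["image"][100:240,270:420],4)
print(robot.sense()["t"])
E
```

```text
True [-0.039473   -0.01290938] [-0.22013751  0.0367088   0.19787289] 22.825
scene 1196 ((37.640281677246094, -10.383975982666016), (87.9948501586914, 134.16122436523438), 89.44699096679688) [[-29.899999618530273, -53.70000076293945], [104.30000305175781, -55.0], [105.0999984741211, 33.0], [-29.0, 34.29999923706055]]
top 1495 ((36.86644744873047, -8.517093658447266), (131.56283569335938, 85.77992248535156), 0.34008726477622986) [[-29.200000762939453, 34.0], [-28.700000762939453, -51.79999923706055], [102.9000015258789, -51.0], [102.4000015258789, 34.79999923706055]]
26.6333
```

View pics/t6.png

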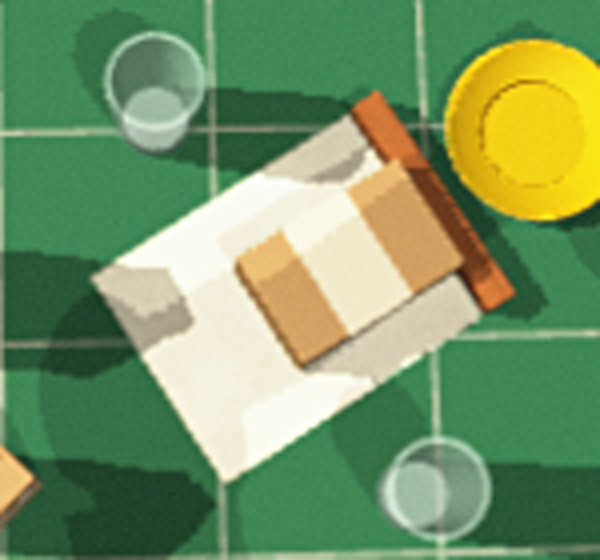

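The carton's top end is flush and square against the strip at crop (430,215), the glasses and saucer are unmoved, and the arm is clear.

```bash
python3 -c "
from plant import robot
print(robot.close_job())"
```

```text
the job is handed in; nothing more can be done
None
```

I toppled the carton onto the paper, pushed it squarely home against the strip, let go with the arm clear, and handed the job in at about 27 s; the call gave no verdict, and the first two pushes had passed over its top because the fingertips sit about 31 mm higher than the reported TCP implies.

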